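Fit the tapered feeler blade under the press plate by feel

TASK

Pick up the tapered steel feeler blade by its blue grip, set it flat on the stone bed in front of the pickle press and, still holding it, slide it thin end first under the stainless plate until the hidden pad inside takes hold: the drag you feel should rise about 10 newtons above that of sliding freely. Stop there, never force it (at twice that the pad is marked), let go and leave the blade lying flat and straight in the gap, gripped by the pad. Leave everything else standing where it is.

Things in the scene. Friction and masses are not known exactly. Their poses are not given: they have to be found in the camera images.
- blade: The feeler blade, 0.16 kg, 152 mm long, lying flat. Origin on its flat underside below the middle of its blue grip; x points along it to the thin tip, z up. Blue grip block: x -32 to +32 mm, 24 mm wide (y), 46 mm tall. Steel part 36 mm wide: 17 mm thick from x = 28 to 55 mm, then its top slopes down evenly (1 in 5) to the square tip, 4 mm thick, at x = 120 mm.
- blade_grip (a point): Middle of the blade's blue grip block, 26 mm above the blade's underside: the place to pinch it across its 24 mm width from above. Axes as the blade's; the tip is 120 mm ahead along x.
- blade_tip (a point): Middle of the blade's thin tip, on the underside. Axes as the blade's.
- press: The pickle press, fixed: stainless plate 118 x 100 mm (overhanging the mouth by 4 mm), top 56 mm above the stone bed, on two side walls (60 mm apart inside, 84 mm outside), black knob on top reaching 92 mm above the bed. Origin on the bed's top surface in the middle of the open front mouth; x points into the gap, the way the blade slides in; z up. Throat 110 mm deep, open at the back; the front lip is 28 mm above the bed.
- pad_spot (a point): Point on the bed's top surface straight below the hidden pad, 22 mm behind the mouth. The pad is a 38 mm wide round bar (radius 5 mm) hanging inside; its height over the bed is anywhere from 6 to 15 mm, different each time. Its spring pushes down with 2 N at first and 15 N more per mm it is lifted, with a hard stop after 4 mm. It is well fitted when it bears on the blade with 4 to 16 N.
- mouth (a point): Same point as the press's origin. Behaviour of the fit: the steel is slippery (friction about 0.2 to 0.3), and the push to slide it rises by about 0.7 to 1.6 of the pad's force, over the steady drag felt while it slides freely on the bed; 24 N of pad force is too much. Friction holds the blade when it is let go. The blade should lie on the bed while it is slid: held off the bed, it drops when let go and the pad's hold slackens.
- bed: White stone slab under the press, fixed, 300 x 150 mm, 12 mm thick. Origin on its underside, straight below the press's mouth; x as the press's. It reaches from 170 mm in front of the mouth to 130 mm behind it.
- jar_mid (a point): Middle, half-way up, of the tall brown glazed lidded onggi jar, about 200 mm across and 335 mm tall. Leave alone.
- bin_mid (a point): Middle of the green bin with a white lid and grey side latch, 138 x 188 x 140 mm. Leave alone.
- spatula_mid (a point): Middle of the handle of the yellow silicone spatula lying flat, 243 mm long, 10 mm thick. Leave alone.
- sieve_mid (a point): Middle of the orange plastic sieve's bowl, 150 mm across, 60 mm tall, with a 120 mm long handle. Leave alone.
- cup_mid (a point): Middle of the blue ceramic cup, 80 mm across, 75 mm tall. Leave alone.
- pot_mid (a point): Middle of the empty terracotta pot, 116 mm across, 90 mm tall. Leave alone.
Things that resemble listed ones, but are neither listed nor needed, are in the scene too. Of the things that look like the blade, take the one that is farthest to the robot's left at the start.

How it is judged:
On the way, in this order (a step that is already met when the one before it is completed fails the run):
1. the blade, held in the fingers, has its thin tip under the plate (x of blade_tip in the frame of press above 0.006 m and y of blade_tip in the frame of press between -0.02 and 0.02 m and z of blade_tip in the frame of press below 0.012 m and contact force between blade and the fingers above 2 N), for 0.1 s.
2. slid in by the fingers that hold it, the blade bears on the hidden pad (all of step 1 and contact force between blade and press above 3 N), for 0.1 s.
At the end, for the whole second after the job is handed in: The blade, let go and at rest, lies flat (within 0.1 rad) and straight (within 0.15 rad) in the gap with its tip past the pad (over 22 mm behind the mouth, within 20 mm of the middle, within 6 mm of the bed), and the press bears on it with 4 to 16 N (contact force between blade and press between 4 and 16 N and x of blade_tip in the frame of press above 0.022 m and y of blade_tip in the frame of press between -0.02 and 0.02 m and z of blade_tip in the frame of press below 0.006 m and angle between blade's own z axis and vertical below 0.1 rad and angle between the x axis of blade and the x axis of press, either way round below 0.15 rad and linear speed of blade below 0.01 m/s); the robot touches nothing.
It fails at once if the blade is forced: it and the press bear on each other with more than 24 N (contact force between blade and press above 24 N).
It fails at once if the jar, bin, spatula, sieve, cup or pot is moved more than 30 mm (distance of any of jar_mid, bin_mid, spatula_mid, sieve_mid, cup_mid, pot_mid from where it was at the start of the episode above 0.03 m).
It also fails if it takes over 70 s, if anything falls off the work surface, if the arm or the gripper's body presses on something with over 40 N, if the wrist force passes 120 N, or if a joint passes its speed limit or range.

ROBOT

A 6-joint arm with a two-finger parallel gripper is mounted at the origin on the work surface. World frame = base frame: x ahead of the robot, y to its left, z up, the work surface at z = 0. Lengths are in m, angles in rad, forces in N, time in s.
With the tool pointing down it reaches from about 0.325 to 0.775 m from the base axis. Payload 5.5 kg.
Tool frame: the origin (TCP) lies midway between the tips of the shut fingers; the grasp point (between the pads) lies 19 mm behind it; z points along the fingers, y is the direction in which the jaws open and shut (so a half turn about z gives the same grasp; the last joint's range is limited). The gripper opens to 88 mm and grips with 3 to 60 N. Pads are 20 mm wide; open, the fingers measure 115 mm over their backs; the gripper's body (75 mm by 178 mm) begins 61 mm behind the grasp point.
Start: joints at [-1.373, 0.091, 1.231, -0, 1.82, -0.057], TCP at [0.151, -0.581, 0.223] pointing down, gripper open.
Joint ranges: [-2.87, 2.87], [-0.86, 2.18], [0.17, 2.46], [-1.51, 4.65], [0.06, 2.69], [-2.65, 2.65]. Speed limits (rad/s): [2.57, 2.57, 3.01, 3.14, 3.14, 3.14].

INTERFACE

Orientations are given as a unit quaternion [x, y, z, w].
In Python, from bench import reach, movel, goto_joints, command_gripper, hold, solve_ik, snapshot, Unreachable, job_done, trace, tip_of, read_time, read_qpos, read_dq, read_joint_efforts, read_ee_pos, read_tool_rot, read_wrist_force, read_ft_torque, read_grip_width gives the robot as it stands. Calls block until the motion is done:
- reach(position, orientation): joint-space move of the TCP to a pose.
- movel(position, rot=None, v=0.15, until_force=None): straight line of the TCP; rot=None keeps the orientation; v is the mean speed in m/s. With until_force (N) it stops when the force on the tool has changed by that much, and returns True; else False.
- goto_joints(angles): joint-space move.
- command_gripper(opening, force=None): opening from 0.0 (shut) to 1.0 (fully open); force is the grip in N (None keeps the last); returns when the fingers have stopped.
- hold(seconds).
- solve_ik(position, orientation): joint angles nearest the present ones, or None.
- snapshot(name): name is "side" or "top"; returns a dict with "img" (420x560x3 uint8, red, green, blue), "camera_matrix" (3x3 intrinsics, pixels), "dist" ([k1, k2, p1, p2, k3] as OpenCV has them; the pictures are not rectified), "rvec" (rotation vector, rad) and "tvec" (3), from world to camera coordinates, as OpenCV has them. Camera axes: x right, y down, z forward; pixel columns grow to the right and rows downward; lengths in m; the calibration is good to about 2 mm. A picture is of the moment at which its call begins. There is no depth.
A pose or a line that the arm cannot do raises Unreachable and nothing moves.
- job_done(): hands the job in, once; it reports no verdict.
Trained networks look in the newest picture that a camera, given by its name, has taken for a name from the list of things; names that differ only in an ending like _2 or _b are one class to them, and where a whole thing is asked for, a point or a joint stands for the part that bears it (a point fixed in the world has none). Each returns a list of dicts, best first, with "confidence" (0 to 1); they miss things now and then, are a little off and sometimes report something else, mostly with a low value. They report only what shows in the picture. A call takes as long as a camera call. They do not tell look-alikes from the thing itself.
- trace(camera, query): "pixels" (420x560 bool, what is visible of it).
- tip_of(camera, query): "xyz" ([x, y, z] in m, in world coordinates, good to about 4 mm: a listed point, or the origin of a listed thing).
Readings, each from a call of its own:
- read_time(): time.
- read_qpos(): joint angles.
- read_dq(): joint speeds.
- read_joint_efforts(): joint torques, N m.
- read_ee_pos(): TCP position.
- read_tool_rot(): TCP orientation.
- read_wrist_force(): force on the tool from outside, world axes, zero at the start.
- read_ft_torque(): the same for the moment, N m.
- read_grip_width(): opening from 0.0 (shut) to 1.0 (fully open).
Only numpy, scipy, OpenCV 4.12 (cv2) and the standard library are available. Lean on these libraries where they do the work, as an engineer would, in place of code of your own. Each camera call takes 0.05 s, during which the arm holds its last target. There are 200 camera calls.

## Working session

There is one attempt and no reset: what is moved stays moved. The work goes in short steps, each a Python script; the robot and the scene stay as the last script left them, time stands still between calls to the robot, and variables do not carry over. Pictures are saved under pics/ and viewed, about 8 in all and at most 12, crops included, and the job is handed in when it is done.

```bash
mkdir -p pics; ls
python3 - <<'E'
from bench import *
import cv2, numpy as np
ims=[]
for c in ("side","top"):
    s=snapshot(c); cv2.imwrite(f"pics/{c}0.png",s["img"][:,:,::-1])
    print(c,np.round(s["camera_matrix"],1).tolist(),s["dist"],s["rvec"],s["tvec"])
    for q in ("blade","blade_grip","blade_tip","press","pad_spot","bed"):
        print(q,[(round(d["confidence"],2),np.round(d["xyz"],3).tolist()) for d in tip_of(c,q)])
    for q in ("jar_mid","bin_mid","spatula_mid","sieve_mid","cup_mid","pot_mid"):
        print(q,[(round(d["confidence"],2),np.round(d["xyz"],3).tolist()) for d in tip_of(c,q)][:1])
print(read_time())
E
```

```text
pics
side [[467.2, 0.0, 272.5], [0.0, 467.2, 213.1], [0.0, 0.0, 1.0]] [-0.0235281  0.         0.         0.         0.       ] [ 2.12222475 -0.16960805  0.07956323] [-0.54980474  0.12844836  1.55500263]
blade [(0.93, [0.298, -0.589, 0.003]), (0.62, [0.5, -0.236, 0.0])]
blade_grip [(0.89, [0.497, -0.235, 0.027]), (0.65, [0.299, -0.592, 0.023])]
blade_tip [(0.62, [0.615, -0.254, -0.001]), (0.61, [0.382, -0.505, -0.001]), (0.33, [0.639, 0.072, 0.0])]
press [(0.83, [0.64, 0.073, 0.014])]
pad_spot [(0.71, [0.659, 0.076, 0.011])]
bed [(0.57, [0.637, 0.072, 0.0])]
jar_mid []
bin_mid []
spatula_mid [(0.91, [0.382, -0.41, 0.005])]
sieve_mid [(0.59, [0.531, 0.427, 0.028])]
cup_mid [(0.58, [0.751, -0.215, 0.038])]
pot_mid [(0.74, [0.754, -0.216, 0.036])]
top [[498.1, 0.0, 272.1], [0.0, 498.1, 206.9], [0.0, 0.0, 1.0]] [0.06015973 0.         0.         0.         0.        ] [ 2.12462146 -2.11657807  0.18096393] [0.0054258  0.54755429 1.85192559]
blade [(0.79, [0.292, -0.591, -0.0]), (0.63, [0.497, -0.232, -0.002])]
blade_grip [(0.72, [0.294, -0.588, 0.029])]
blade_tip [(0.64, [0.615, -0.251, -0.001]), (0.62, [0.386, -0.502, 0.004])]
press [(0.57, [0.641, 0.066, 0.012])]
pad_spot [(0.86, [0.663, 0.076, 0.01])]
bed [(0.77, [0.639, 0.068, -0.002])]
jar_mid [(0.21, [0.752, -0.212, 0.036])]
bin_mid [(0.9, [0.663, -0.425, 0.064])]
spatula_mid [(0.55, [0.382, -0.418, 0.005])]
sieve_mid [(0.68, [0.531, 0.425, 0.032])]
cup_mid [(0.58, [0.754, -0.212, 0.036])]
pot_mid [(0.67, [0.713, 0.381, 0.042])]
1.3
```

View pics/side0.png

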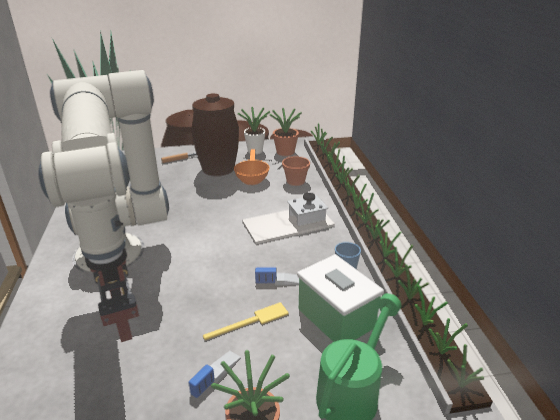

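View pics/top0.png

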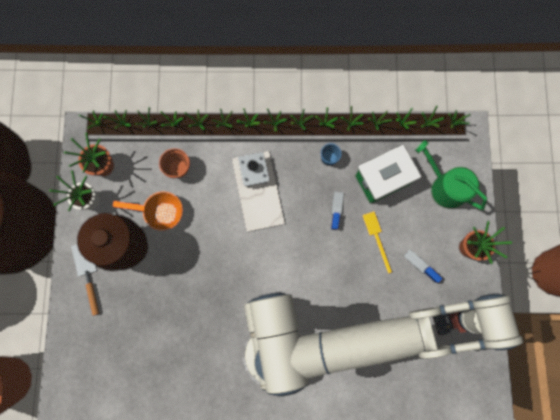

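```bash
cat > h.py <<'E'
from bench import *
import cv2, numpy as np
from scipy.optimize import minimize
from scipy.spatial.transform import Rotation as R
def box(x0,x1,y,z0,z1,z1b=None):
    z1b=z1 if z1b is None else z1b
    return np.array([[x,s*y,z] for x,zt in((x0,z1),(x1,z1b)) for s in(-1,1) for z in(z0,zt)])
BLADE=[box(-.032,.032,.012,0,.046),box(.028,.055,.018,0,.017),box(.055,.12,.018,0,.017,.004)]
BED=[box(-.17,.13,.075,0,.012),box(-.004,.114,.05,.062,.068),box(0,.11,.042,.012,.062)]
def proj(s,P): return cv2.projectPoints(np.float64(P),s["rvec"],s["tvec"],s["camera_matrix"],s["dist"])[0][:,0]
def place(p,P,z): c,n=np.cos(p[2]),np.sin(p[2]); return np.c_[p[0]+c*P[:,0]-n*P[:,1],p[1]+n*P[:,0]+c*P[:,1],P[:,2]+z]
def sil(s,boxes,p,z,k=4):
    m=np.zeros((420*k,560*k),np.uint8)
    for b in boxes:
        h=cv2.convexHull(np.float32(proj(s,place(p,b,z))))
        cv2.fillConvexPoly(m,np.round((h+.5)*k*16-8).astype(np.int32),1,shift=4)
    return cv2.resize(m.astype(np.float32),(560,420),interpolation=cv2.INTER_AREA)
def fit(views,boxes,p0,z=0.):
    "views: list of (snapshot, mask)"
    def cost(v):
        p=np.array([v[0]/100,v[1]/100,v[2]/10]); c=0
        for s,m in views:
            a=sil(s,boxes,p,z); c+=1-np.minimum(a,m).sum()/np.maximum(a,m).sum()
        return c/len(views)
    v0=np.array([p0[0]*100,p0[1]*100,p0[2]*10])
    r=minimize(cost,v0,method="Nelder-Mead",options=dict(initial_simplex=v0+np.vstack([np.zeros(3),np.eye(3)]),xatol=.01,fatol=1e-4))
    return np.array([r.x[0]/100,r.x[1]/100,r.x[2]/10]),r.fun
def pick(cam,q,near,s):
    uv=proj(s,np.array([near]))[0]; ms=[d["pixels"] for d in trace(cam,q)]
    if not ms: return None
    f=lambda m:np.hypot(*(np.argwhere(m)[:,::-1].mean(0)-uv))
    m=min(ms,key=f); print(cam,q,"mask px",m.sum(),"off",f(m).round(1)); return m.astype(np.float32)
def down(yaw): return (R.from_euler("z",yaw)*R.from_euler("x",np.pi)).as_quat()
E
python3 - <<'E'
from h import *
vb,vp=[],[]
for c in("side","top"):
    s=snapshot(c)
    m=pick(c,"blade",[.53,-.24,.01],s); vb.append((s,m))
    a=pick(c,"bed",[.62,.07,.01],s); b=pick(c,"press",[.69,.08,.05],s); vp.append((s,np.maximum(a,b)))
for n,v,bx,p0 in(("blade",vb,BLADE,(.497,-.234,-.15)),("press",vp,BED,(.64,.07,.2))):
    for vv in (v,v[:1],v[1:]): print(n,fit(vv,bx,p0))
p,_=fit(vb,BLADE,(.497,-.234,-.15)); q,_=fit(vp,BED,(.64,.07,.2)); np.save("p.npy",[p,q])
outs=[]
for (s,_),(cx,cy) in zip(vb,((290,240),(285,190))):
    im=cv2.resize(s["img"][:,:,::-1][cy-65:cy+65,cx-65:cx+65],None,fx=3,fy=3,interpolation=cv2.INTER_CUBIC)
    for bx,pp in((BLADE,p),(BED,q)):
        for b in bx:
            h=(cv2.convexHull(np.float32(proj(s,place(pp,b,0))))[:,0]-[cx-65,cy-65]+.5)*3-.5
            cv2.polylines(im,[h.round().astype(np.int32)],True,(0,0,255),1)
    outs.append(im)
cv2.imwrite("pics/ov.png",np.hstack(outs))
for k in(0,np.pi,-np.pi):
    print(k,[None if x is None else np.round(x,2).tolist() for x in (solve_ik([p[0],p[1],.1],down(p[2]+k)),solve_ik([q[0]-.13*np.cos(q[2]),q[1]-.13*np.sin(q[2]),.1],down(q[2]+k)))])
E
```

```text
side blade mask px 588 off 2.3
side bed mask px 1683 off 7.7
side press mask px 909 off 1.9
top blade mask px 347 off 4.3
top bed mask px 2007 off 9.3
top press mask px 776 off 2.4
blade (array([ 0.4993985 , -0.23427606, -0.17122207]), np.float64(0.12814471125602722))
blade (array([ 0.4979129 , -0.23521852, -0.13895976]), np.float64(0.166875422000885))
blade (array([ 0.50068543, -0.23407944, -0.17415038]), np.float64(0.08142757415771484))
press (array([0.64229042, 0.06804713, 0.2135271 ]), np.float64(0.051561594009399414))
press (array([0.64181636, 0.06674966, 0.20709981]), np.float64(0.05120891332626343))
press (array([0.6423737 , 0.06847775, 0.21397723]), np.float64(0.04931372404098511))
0 [[-0.5, -0.03, 1.57, -0.0, 1.6, 1.24], [0.01, -0.12, 1.66, -0.0, 1.61, 1.37]]
3.141592653589793 [[-0.5, -0.03, 1.57, 0.0, 1.6, -1.9], [0.01, -0.12, 1.66, 0.0, 1.61, -1.77]]
-3.141592653589793 [[-0.5, -0.03, 1.57, 0.0, 1.6, -1.9], [0.01, -0.12, 1.66, 0.0, 1.61, -1.77]]
```

View pics/ov.png

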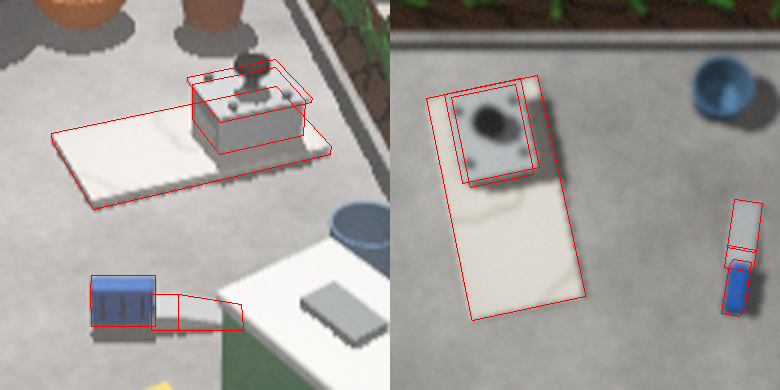

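Run:
```python
from h import *
p=np.array([.499,-.2345,-.165]); q=np.array([.642,.068,.211]); np.save("p.npy",[p,q])
command_gripper(.8)
reach([p[0],p[1],.22],down(p[2]))
print(movel([p[0],p[1],.009],v=.12,until_force=8), read_ee_pos())
w0=read_wrist_force(); command_gripper(0.,force=40)
hold(.2); print("grip",read_grip_width(), w0,read_wrist_force())
movel([p[0],p[1],.13],v=.12); hold(.3)
print("lifted",read_grip_width(),read_wrist_force(),read_ft_torque())
c,s=np.cos(q[2]),np.sin(q[2]); x=-.132
reach([q[0]+x*c,q[1]+x*s,.10],down(q[2])); hold(.3)
print(read_ee_pos(),read_wrist_force(),read_time())
for cam in("side","top"): cv2.imwrite(f"pics/{cam}1.png",cv2.resize(snapshot(cam)["img"][90:290,200:400,::-1],None,fx=2,fy=2,interpolation=cv2.INTER_CUBIC))
cv2.imwrite("pics/b1.png",np.hstack([cv2.imread("pics/side1.png"),cv2.imread("pics/top1.png")]))
```

```text
False [ 0.49949389 -0.23475567  0.00985984]
grip 0.2711929509108776 [ 0.3372515   0.22282559 -0.14397878] [0.40052001 0.82537214 0.73307566]
lifted 0.26969524675643497 [ 0.59204878  0.39090586 -1.18303677] [0.04100136 0.04432919 0.02645764]
[0.51312504 0.03944637 0.10007464] [ 0.56233182  0.23659491 -1.17518796] 9.7
```

View pics/b1.png

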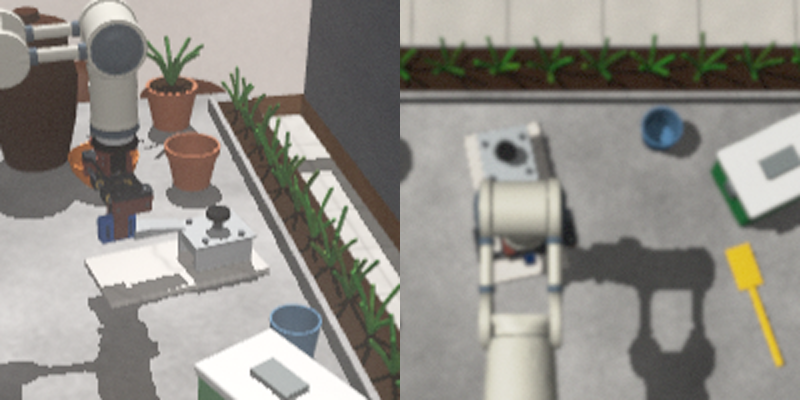

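Run:
```python
from h import *
p,q=np.load("p.npy"); c,s=np.cos(q[2]),np.sin(q[2]); x=-.132
P=lambda x,z:[q[0]+x*c,q[1]+x*s,z]
movel(P(x,.032),v=.08)
print(movel(P(x,.014),v=.01,until_force=4),read_ee_pos(),read_wrist_force())
z=read_ee_pos()[2]
command_gripper(.40); hold(.3); print("open",read_ee_pos(),read_wrist_force(),read_grip_width())
z=read_ee_pos()[2]
command_gripper(0.,force=40); hold(.3); print("regrip",read_wrist_force(),read_grip_width(),z)
pos=read_ee_pos(); X=(pos[0]-q[0])*c+(pos[1]-q[1])*s
# free slide to tip about 4 mm before mouth..+20 mm, reading drag
for i in range(12):
    X+=.002; movel(P(X,z),v=.01)
    f=read_wrist_force(); e=read_ee_pos()
    print(round(X*1e3,1),"ee",round(((e[0]-q[0])*c+(e[1]-q[1])*s)*1e3,2),round(e[2]*1e3,2),"drag",round(-(f[0]*c+f[1]*s),2),"lat",round(-f[0]*s+f[1]*c,2),"fz",round(f[2],2))
print(read_time())
```

```text
True [0.51301051 0.04035487 0.02094675] [1.04799898 0.0617939  4.01674136]
open [0.51190521 0.04032332 0.01963754] [-0.21964429 -0.17510611 -0.50504638] 0.4015466830151716
regrip [-0.04165974 -0.32848804 -0.46376035] 0.27397494809995465 0.01963754101940507
-131.0 ee -130.81 19.7 drag 0.05 lat -0.7 fz 1.84
-129.0 ee -128.8 19.73 drag 0.33 lat 0.2 fz 0.83
-127.0 ee -126.83 19.68 drag 0.4 lat 0.65 fz 1.09
-125.0 ee -124.82 19.7 drag 0.37 lat -0.18 fz 1.56
-123.0 ee -122.83 19.68 drag -0.03 lat -0.2 fz 2.46
-121.0 ee -120.82 19.68 drag 0.66 lat -0.34 fz 1.92
-119.0 ee -118.81 19.69 drag 0.96 lat -1.17 fz 1.23
-117.0 ee -116.81 19.7 drag 1.5 lat -0.05 fz 2.13
-115.0 ee -114.84 19.67 drag 1.53 lat -0.2 fz 3.83
-113.0 ee -112.83 19.69 drag 1.38 lat 0.52 fz 3.9
-111.0 ee -110.83 19.68 drag 1.54 lat -0.6 fz 3.65
-109.0 ee -108.82 19.68 drag 1.57 lat 0.08 fz 4.35
17.4583
```

```bash
cat > slide.py <<'E'
from h import *
import sys
p,q=np.load("p.npy"); c,s=np.cos(q[2]),np.sin(q[2]); z=.01964
P=lambda x,z:[q[0]+x*c,q[1]+x*s,z]
def rd():
    F=[]
    for _ in range(5): F.append(read_wrist_force()); hold(.02)
    f=np.mean(F,0); return -(f[0]*c+f[1]*s),-f[0]*s+f[1]*c,f[2]
X,xmax,stop,st,base=[float(a) for a in sys.argv[1:]]
while X<xmax:
    X+=st; hit=movel(P(X,z),v=.008,until_force=5)
    d,l,fz=rd(); e=read_ee_pos()
    print(round(X*1e3,2),"ee",round(((e[0]-q[0])*c+(e[1]-q[1])*s)*1e3,2),"drag %.2f lat %.2f fz %.2f"%(d,l,fz),hit)
    if d-base>stop or hit or read_time()>55: break
print(read_time(),read_grip_width())
E
python3 slide.py -.109 -.036 2.5 .002 1.5
```

```text
-107.0 ee -106.91 drag 1.78 lat 0.08 fz 4.26 False
-105.0 ee -104.97 drag 2.38 lat -0.18 fz 5.27 False
-103.0 ee -102.97 drag 2.69 lat 0.06 fz 5.35 False
-101.0 ee -100.99 drag 2.60 lat -0.29 fz 5.02 False
-99.0 ee -98.99 drag 2.38 lat 0.31 fz 4.85 False
-97.0 ee -97.0 drag 2.15 lat 0.43 fz 4.98 False
-95.0 ee -94.97 drag 2.55 lat 0.54 fz 5.17 False
-93.0 ee -92.97 drag 2.43 lat 0.01 fz 5.31 False
-91.0 ee -90.97 drag 2.63 lat 0.02 fz 5.33 False
-89.0 ee -88.98 drag 2.20 lat -0.07 fz 5.52 False
-87.0 ee -86.97 drag 2.46 lat 0.04 fz 5.21 False
-85.0 ee -84.98 drag 2.50 lat 0.20 fz 4.86 False
-83.0 ee -82.99 drag 2.27 lat -0.15 fz 4.64 False
-81.0 ee -80.96 drag 2.17 lat -0.26 fz 5.12 False
-79.0 ee -78.97 drag 2.29 lat -0.01 fz 4.99 False
-77.0 ee -76.99 drag 2.65 lat 0.15 fz 5.37 False
-75.0 ee -75.0 drag 2.62 lat 0.19 fz 5.16 False
-73.0 ee -72.98 drag 2.65 lat -0.21 fz 5.05 False
-71.0 ee -70.99 drag 2.68 lat -0.19 fz 4.93 False
-69.0 ee -68.97 drag 2.78 lat -0.03 fz 5.25 False
-67.0 ee -66.97 drag 2.62 lat 0.03 fz 5.14 False
-65.0 ee -64.97 drag 2.50 lat -0.31 fz 4.77 False
-63.0 ee -62.96 drag 2.67 lat -0.00 fz 5.22 False
-61.0 ee -60.98 drag 2.43 lat 0.02 fz 4.92 False
-59.0 ee -58.97 drag 2.52 lat 0.13 fz 4.73 False
-57.0 ee -56.99 drag 2.81 lat -0.05 fz 5.01 False
-55.0 ee -55.0 drag 2.74 lat 0.05 fz 5.32 False
-53.0 ee -52.99 drag 3.00 lat -0.22 fz 5.11 False
-51.0 ee -51.2 drag 3.73 lat -0.26 fz 5.44 False
-49.0 ee -50.1 drag 0.42 lat 0.34 fz 2.73 True
31.8417 0.2715453863011932
```

```bash
sed -i 's/until_force=5/until_force=11/' slide.py; python3 slide.py -.0503 -.047 6.5 .0003 2.5
```

```text
-50.0 ee -50.1 drag 3.48 lat 0.05 fz 4.43 False
-49.7 ee -50.11 drag 5.41 lat 0.00 fz 5.44 False
-49.4 ee -50.09 drag 6.36 lat 0.58 fz 6.36 False
-49.1 ee -50.07 drag 7.65 lat 0.28 fz 7.31 False
-48.8 ee -50.01 drag 8.60 lat 0.49 fz 7.51 False
-48.5 ee -49.91 drag 9.37 lat 0.46 fz 7.70 False
33.8417 0.2684489586236826
```

```bash
python3 slide.py -.0485 -.045 9.2 .0003 2.5
```

```text
-48.2 ee -49.74 drag 9.93 lat 0.54 fz 8.59 False
-47.9 ee -49.59 drag 10.64 lat 1.01 fz 9.16 False
-47.6 ee -49.44 drag 11.00 lat 0.60 fz 9.02 False
-47.3 ee -49.27 drag 11.68 lat 0.98 fz 9.37 False
-47.0 ee -49.12 drag 12.57 lat 0.47 fz 9.59 False
35.5083 0.2734287216834601
```

Run:
```python
import sys; sys.argv=["",*"0 -1 0 0 0".split()]
from slide import *
X=-.047
while True:
    X-=.0004; movel(P(X,z),v=.008); d,l,fz=rd(); e=read_ee_pos()
    print(round(X*1e3,2),"ee",round(((e[0]-q[0])*c+(e[1]-q[1])*s)*1e3,2),"drag %.2f fz %.2f"%(d,fz))
    if d<1.2 or X<-.050: break
command_gripper(.45); hold(.3); e=read_ee_pos(); print(read_grip_width(),read_wrist_force(),e)
movel([e[0],e[1],.16],v=.12)
e=P(-.15,.2); reach(e,down(q[2])); goto_joints([-.9]+list(read_qpos()[1:])); hold(.3)
print(read_wrist_force(),read_time())
v=[]
for cam,o in(("side",(290,220)),("top",(285,190))):
    S=snapshot(cam)
    for n in("blade","blade_tip","blade_grip","press"): print(cam,n,[(round(d["confidence"],2),np.round(d["xyz"],3).tolist()) for d in tip_of(cam,n)][:2])
    im=cv2.resize(S["img"][o[1]-65:o[1]+65,o[0]-65:o[0]+65,::-1],None,fx=3,fy=3,interpolation=cv2.INTER_CUBIC)
    for bx,pp,zz in((BLADE,[q[0]-.049*c,q[1]-.049*s,q[2]],.012),):
        for b in bx:
            h=(cv2.convexHull(np.float32(proj(S,place(pp,b,zz))))[:,0]-[o[0]-65,o[1]-65]+.5)*3-.5
            cv2.polylines(im,[h.round().astype(np.int32)],True,(0,0,255),1)
    v.append(im)
cv2.imwrite("pics/b2.png",np.hstack(v))
```

```text
35.5083 0.2734287216834601
-47.4 ee -49.09 drag 10.18 fz 8.91
-47.8 ee -49.06 drag 7.55 fz 7.86
-48.2 ee -49.05 drag 5.41 fz 6.73
-48.6 ee -49.04 drag 2.31 fz 5.89
-49.0 ee -49.01 drag 0.32 fz 4.72
0.4446471448816633 [-0.57775182  0.30140916 -0.50659365] [0.59410917 0.0577532  0.01968257]
[-0.56093443 -0.02757225 -0.09039341] 41.6833
side blade [(0.96, [0.296, -0.589, -0.001]), (0.81, [0.591, 0.057, 0.015])]
side blade_tip [(0.74, [0.383, -0.506, -0.002]), (0.56, [0.664, 0.076, 0.011])]
side blade_grip [(0.74, [0.593, 0.057, 0.041]), (0.59, [0.3, -0.593, 0.026])]
side press [(0.66, [0.638, 0.071, 0.015])]
top blade [(0.7, [0.595, 0.055, 0.009]), (0.69, [0.294, -0.59, 0.002])]
top blade_tip []
top blade_grip [(0.56, [0.643, 0.072, 0.009]), (0.43, [0.592, 0.058, 0.04])]
top press [(0.82, [0.641, 0.067, 0.013]), (0.63, [0.595, 0.054, 0.01])]
```

View pics/b2.png

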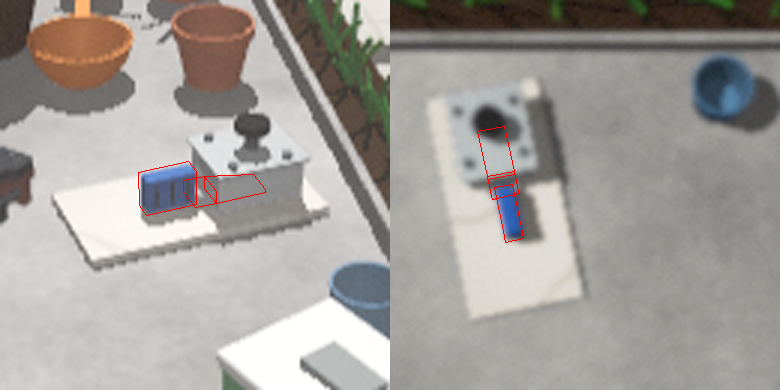

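```bash
python3 -c "
from bench import *
job_done(); print(read_time())"
```

```text
the job is handed in; nothing more can be done
the job is handed in; nothing more can be done
```

I picked up the left-hand blade by its blue grip, set it flat on the bed, and slid it under the plate until the pad took hold. Then I eased off the push, let go, moved the arm clear and handed the job in at about 42 s.

- **Drag:** Sliding freely it felt about 2.5 N, and I stopped at 12.6 N, a rise of about 10 N. Up to about 1 N of that may come from the tool pressing down harder (from about 5 to 9.6 N). From the stated friction range, I put the pad force at roughly 6 to 14 N. It was not measured directly.
- **Final position:** In both last pictures the grip matches the pose I expected, straight and flat, which puts the tip about 71 mm behind the mouth. The blade moved less than 0.1 mm while I eased off the push, and the wrist force is near zero with the arm clear.
- **Checks that disagreed:** The side camera's network placed the tip at about 22 mm behind the mouth. The tip is hidden under the plate and that is the pad's own spot, so I took it as a false hit. The top camera did not find the tip at all.
- **Not checked:** I did not re-measure the jar, bin, spatula, sieve, cup and pot. The arm felt no unexpected contact on the way.

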